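# Hang up the blue sherd pail by its bail

## Task

Swing the folded-down wire bail of the blue pail upright while the pail is still standing on the bench, then pick the pail up by the bail and hang it on the two-pronged hook of the steel stand, so that the bail lies across both prongs, and let go. Leave the white pail standing where it is.

Things in the scene. Friction and masses are not known exactly. Their poses are not given: they have to be found in the camera images.
- blue_pail: blue pail, about 0.45 kg, loose on the bench, a sherd in it; 90 mm across at the rim, 80 mm high. Origin: centre of underside, z up. Its bail pivots on the pail's y axis 66 mm above the origin (lugs at y = +-56 mm) and lies folded along -x: a 5 mm steel wire arch 112 mm wide, cross bar 98 mm from the pivot axis, so about 45 mm clear of the pail wall when folded
- blue_pail_bail (a joint): angle of the blue pail's bail (rad): 0 = folded, level, cross bar on the pail's -x side 66 mm above the underside; 1.57 = upright, cross bar 164 mm above the underside; limit 3.14. It swings easily, falls back when let go low down, stays by friction when let go within about 25 degrees of upright
- blue_grip (a point): centre of the wooden sleeve in the middle of the cross bar of the blue pail's bail; y axis along the cross bar. The sleeve is 12 mm thick, 36 mm long and turns easily on the wire, so it can be held while the bail swings. To hang it, the prongs must enter between bar and pail from their open front end (the pail does not pass between them); a grey turntable, 85 mm high, stands in front of the stand
- hook_seat (a point): centre of the hung cross bar, 256 mm above the bench, midway between the fixed stand's two prongs (7 mm rods at y = +-36 mm; sleeve between them, bare wire on them). y: along the hung cross bar; x: toward the post, 118 mm behind, its top 22 mm above the seat. The prongs form a wide V under the seat, rising to tips 36 mm in front (-x), 20 mm above the seat, and to 15 mm above it 32 mm behind
- white_pail: white pail of the same shape and size as the blue one, loose on the bench, bail folded; to be left alone. Origin: centre of its underside

How it is judged:
By the outcome, as a careful person would: the job done as asked, in the order asked, and still so for the second after the job is handed in, with the robot touching nothing.
It also fails if it takes over 64 s, if anything falls off the work surface, if the arm or the gripper's body presses on something with over 40 N, if the wrist force passes 120 N, or if a joint passes its speed limit or range.

## Robot

A 6-joint arm with a two-finger parallel gripper is mounted at the origin on a cart in front of the work surface, level with it; the furniture and walls round the work are solid. World frame = base frame: x ahead of the robot, y to its left, z up, the work surface at z = 0. Lengths are in m, angles in rad, forces in N, time in s.
With the tool pointing down it reaches from about 0.425 to 0.95 m from the base axis. Payload 14.7 kg.
Tool frame: the origin (TCP) lies at the centre of the arm's flange, where the gripper is bolted on; the fingertips stand 173 mm ahead of it and the grasp point (between the pads) lies 155 mm ahead of it (manip.hold_point_z is the distance from the TCP to the grasp point, in m); x points along the fingers, z is the direction in which the jaws open and shut, and the axes are right-handed (so a half turn about x gives the same grasp; the last joint's range is limited). The gripper opens to 85 mm and grips with 20 to 120 N. Pads are 22 mm wide; open, the fingers measure 114 mm over their backs; the gripper's body (76 mm by 85 mm) begins 54 mm behind the grasp point. The pads swing forward as they close: fully open they stand 13 mm farther back than shut.
Start: joints at [1.254, 0.48, 1.596, -0, 1.065, -0.047], TCP at [0.173, 0.626, 0.405] pointing down, gripper open.
Joint ranges: [-2.75, 2.75], [-0.82, 2.05], [0.23, 2.67], [-1.56, 4.7], [0.09, 2.69], [-2.92, 2.92]. Speed limits (rad/s): [1.89, 1.89, 2.39, 3.01, 3.01, 3.01].

## Interface

Orientations are given as a unit quaternion [x, y, z, w].
In Python, from cell import manip gives the robot as it stands.
- The arm moves only by the shell command python3 -m pendant 'ROWS' [FORCE]. ROWS is JSON, a list of rows, each a list of 7 numbers: the shift along the tool's x, y, z in cm, then the turn, a rotation vector about the tool's x, y, z in degrees, then the closure, from 0 (fully open) to 1 (shut). A call has 1 to 10 rows; each row shifts and turns the pose as measured when the row begins, along the tool's axes as they then stand; what a row does not reach is not made up. A row lasts 1/12 s, in which the tool goes at most 41.7 mm and 7.16 degrees, less where a joint would pass 70% of its speed; a pose out of reach is approached as far as the arm can. A call is refused whole if a number of a shift passes 4.17 or a number of a turn 7.16, either way. A call with a gripper value outside its range is refused whole. The fingers move at their own pace and stop on an object; FORCE is the grip in N (left out, the last holds). Time passes only in rows, so rows that do not move let the fingers close. It gives the time, the measured TCP pose, the force and the opening at its end, in the units of the state.
- manip.get_state(): the state, without advancing time (a new reading comes with each control period).
- manip.camera(name): name is "side" or "top"; returns (picture, depth): 420x560x3 uint8, red, green, blue; 420x560 float32, m along the optical axis (not along the pixel's ray), 0 where there is no reading.
- manip.camera_params(name): a dict with "K" (3x3 intrinsics, pixels), "k1" (the pictures are not rectified: a ray, as slopes to the right and down, at radius r is drawn at 1 + k1 r^2 times it, then the intrinsics apply), "R" (3x3) and "t" (3): a world point X has camera coordinates R X + t. Camera axes: x right, y down, z forward; pixel columns grow to the right and rows downward; lengths in m; the calibration is good to about 2 mm. A picture is of the moment at which its call begins. camera_params takes no time and is no camera call.
- manip.job_done(): hands the job in, once; it reports no verdict.
The state is a dict: "time": time; "joint_pos": joint angles; "dq": joint speeds; "tau": joint torques, N m; "eef_pos": TCP position; "eef_rot": TCP orientation; "contact_force": force on the tool from outside, world axes, zero at the start; "moment": the same for the moment, N m; "finger_gap": finger opening in m.
Only numpy, scipy, OpenCV 4.12 (cv2) and the standard library are available. Lean on these libraries where they do the work, as an engineer would, in place of code of your own. Each camera call takes 0.05 s, during which the arm holds its last target.

## Working session

There is one attempt and no reset: what is moved stays moved. The work goes in short steps, Python scripts to look and compute and a shell command to move; the robot and the scene stay as the last step left them, time stands still between calls to the robot, and variables do not carry over. Pictures are saved under pics/ and viewed, and the job is handed in when it is done.

```bash
ls; mkdir -p pics
cat > h.py <<'E'
import numpy as np, cv2
from cell import manip
def save(n,im): cv2.imwrite(f'pics/{n}.png', im[:,:,::-1])
E
python3 - <<'E'
from h import *
np.set_printoptions(precision=4,suppress=True)
for c in ("side","top"):
    im,d=manip.camera(c); save(c+'0',im); np.savez(f'{c}0.npz',im=im,d=d)
    p=manip.camera_params(c); print(c,p)
s=manip.get_state(); print(s)
E
```

```text
pics
side {'K': array([[413.5445,   0.    , 275.1635],
       [  0.    , 413.5445, 209.0467],
       [  0.    ,   0.    ,   1.    ]]), 'k1': -0.018799766685591975, 'R': array([[-0.9999,  0.0156, -0.0073],
       [ 0.0159,  0.6784, -0.7345],
       [-0.0065, -0.7345, -0.6786]]), 't': array([0.5446, 0.0034, 1.0743])}
top {'K': array([[386.1263,   0.    , 278.0942],
       [  0.    , 386.1263, 202.9511],
       [  0.    ,   0.    ,   1.    ]]), 'k1': -0.03423494436128282, 'R': array([[-0.0099, -0.9998,  0.0165],
       [-0.9975,  0.0087, -0.07  ],
       [ 0.0698, -0.0172, -0.9974]]), 't': array([0.1433, 0.532 , 1.0344])}
{'time': 0.1, 'joint_pos': array([ 1.2544,  0.4808,  1.5968,  0.    ,  1.0651, -0.0466]), 'dq': array([-0.0013, -0.0018, -0.0011,  0.002 ,  0.0002, -0.0007]), 'tau': array([  0.0022, -95.2245, -43.1045,   0.0001,   0.0051,   0.0001]), 'eef_pos': array([0.1732, 0.6263, 0.4041]), 'eef_rot': array([-0.4284,  0.563 ,  0.428 ,  0.5624]), 'contact_force': array([ 0.2483, -0.1128, -1.2426]), 'moment': array([-0.0193,  0.0021, -0.051 ]), 'finger_gap': 0.08526830904106415}
```

View pics/side0.png

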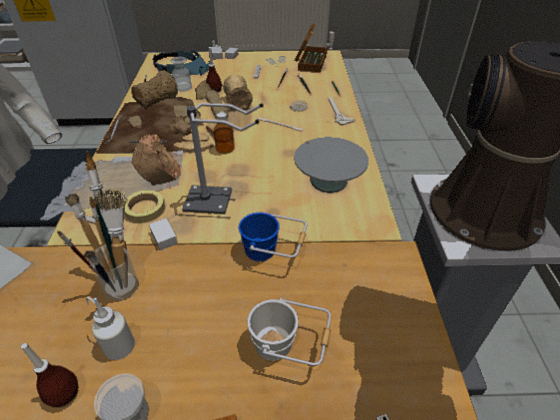

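View pics/top0.png

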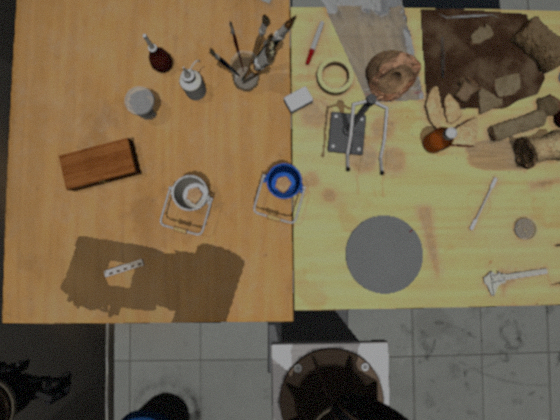

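Top view: the blue pail is at about (284,180) with its bail folded down towards the robot, cross bar near (278,213). The prong tips are near (348,168) and (382,172), the post at (370,98) and the turntable at (385,253). I'll zoom in on both views.

Run:
```python
from h import *
a=np.load('top0.npz')['im']; b=np.load('side0.npz')['im']
save('topz',cv2.resize(a[80:240,240:420],None,fx=4,fy=3.75,interpolation=cv2.INTER_CUBIC)[:, :])
save('sidez',cv2.resize(b[90:270,170:370],None,fx=4,fy=3.3333,interpolation=cv2.INTER_CUBIC))
```

```text
(no output)
```

View pics/topz.png

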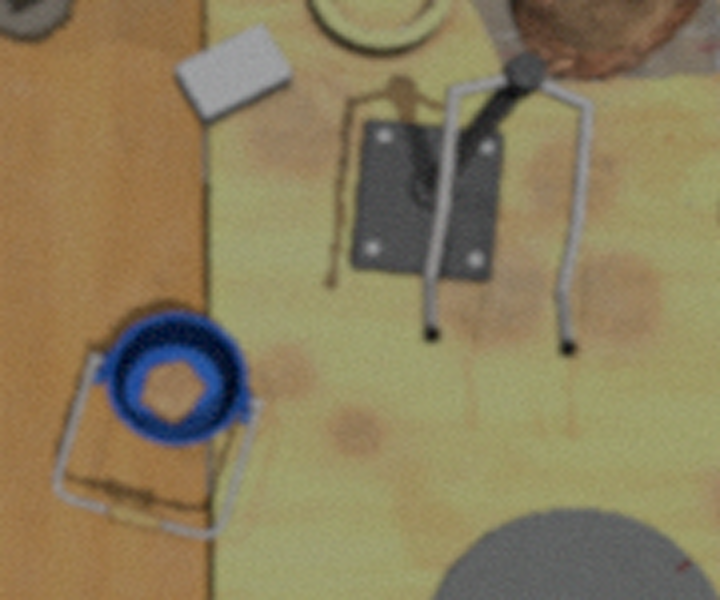

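View pics/sidez.png

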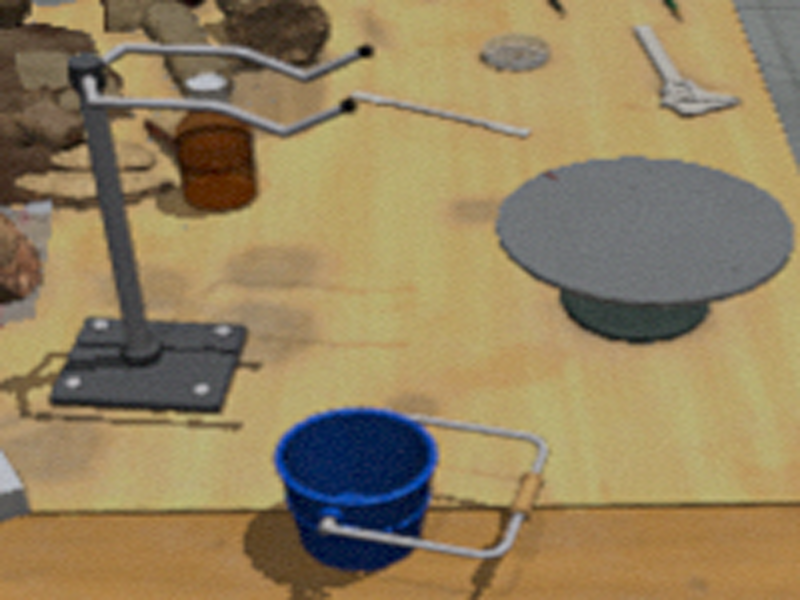

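```bash
cat >> h.py <<'E'
np.set_printoptions(precision=4,suppress=True)
def ray(c,uv):
    p=manip.camera_params(c); K=p['K']; x,y=(uv[0]-K[0,2])/K[0,0],(uv[1]-K[1,2])/K[1,1]
    q=np.array([x,y]); s=q.copy()
    for _ in range(20): s=q/(1+p['k1']*(s@s))
    d=p['R'].T@np.array([s[0],s[1],1]); return -p['R'].T@p['t'], d/np.linalg.norm(d)
def onz(c,uv,z):
    C,d=ray(c,uv); return C+d*(z-C[2])/d[2]
def tri(a,b):
    C1,d1=ray('top',a);C2,d2=ray('side',b)
    A=np.stack([d1,-d2],1); l=np.linalg.lstsq(A,C2-C1,rcond=None)[0]
    P,Q=C1+l[0]*d1,C2+l[1]*d2; return (P+Q)/2,np.linalg.norm(P-Q)
def proj(c,X):
    p=manip.camera_params(c); v=p['R']@np.asarray(X)+p['t']; s=v[:2]/v[2]; s=s*(1+p['k1']*(s@s)); return p['K'][:2,:2]@s+p['K'][:2,2]
tz=lambda x,y:((x+.5)/4-.5+240,(y+.5)/3.75-.5+80)
sz=lambda x,y:((x+.5)/4-.5+170,(y+.5)/3.3333-.5+90)
E
python3 - <<'E'
from h import *
for n,a,b in [('tipL',(431,333),(348,104)),('tipR',(568,347),(365,50)),('valL',(432,285),(283,131)),('valR',(562,293),(307,76)),('sleeve',(133,513),(527,493)),('post',(525,71),(87,68))]:
    print(n,*tri(tz(*a),sz(*b)))
print('sleeve z66',onz('top',tz(133,513),.066),onz('side',sz(527,493),.066))
for p in [(58,487),(218,533),(100,368),(250,408)]: print('bail',onz('top',tz(*p),.066))
for c in ('top','side'):
    im=np.load(c+'0.npz')['im'].astype(int); 
    m=((im[...,2]>im[...,0]+50)&(im[...,2]>im[...,1]+30)).astype(np.uint8); m[:, :200]=0
    k=cv2.connectedComponentsWithStats(m); print(c,k[2],k[3])
    if c=='top':
        cs=max(cv2.findContours(m,0,1)[0],key=cv2.contourArea); e=cv2.fitEllipse(cs); print(e,onz('top',e[0],.08))
# turntable
im=np.load('top0.npz'); d=im['d']; print(onz('top',(385,253),.085), onz('top',(346,253),.085), onz('top',(385,215),.085))
s=manip.get_state()
from scipy.spatial.transform import Rotation as R
print(R.from_quat(s['eef_rot']).as_matrix())
E
```

```text
tipL [ 0.5843 -0.002   0.2735] 0.0037121856047136674
tipR [ 0.576  -0.0739  0.2727] 0.0039247342023677745
valL [ 0.6184 -0.0082  0.2496] 0.0013827123281480857
valR [ 0.6104 -0.0778  0.2512] 0.00407511748097554
sleeve [0.4919 0.1535 0.0722] 0.005937704935971814
post [ 0.7327 -0.0561  0.2721] 0.005724465432871217
sleeve z66 [0.495  0.1531 0.066 ] [0.4884 0.1482 0.066 ]
bail [0.5134 0.2015 0.066 ]
bail [0.4807 0.0981 0.066 ]
bail [0.5961 0.1737 0.066 ]
bail [0.5673 0.0761 0.066 ]
top [[     0      0    560    420 234585]
 [   264    164     38     34    615]] [[279.4903 209.5758]
 [283.2033 180.5967]]
((283.6310729980469, 180.57936096191406), (32.71124267578125, 36.0693244934082), 111.89117431640625) [0.5865 0.1246 0.08  ]
side [[     0      0    560    420 233956]
 [   239    213     40     37   1118]
 [   247    251     24     10    126]] [[279.6113 209.3789]
 [258.6628 229.6744]
 [257.7063 255.3413]]
[ 0.3985 -0.1314  0.085 ] [ 0.3998 -0.0315  0.085 ] [ 0.4953 -0.1341  0.085 ]
[[-0.0004 -0.9638  0.2665]
 [-0.001   0.2665  0.9638]
 [-1.      0.0001 -0.0011]]
```

```bash
python3 -m pendant '[[0,0,0,7,0,0,0.5],[0,0,0,7,0,0,0.5],[0,0,0,7,0,0,0.5],[0,0,0,7,0,0,0.5],[0,0,0,7,0,0,0.5],[0,0,0,7,0,0,0.5],[0,0,0,7,0,0,0.5],[0,0,0,7,0,0,0.5],[0,0,0,7,0,0,0.5],[0,0,0,7,0,0,0.5]]' 40
cat > to.py <<'E'
# print tool-frame shift (cm) and yaw/tilt error to a target grasp point x y z yaw(deg of tool z)
import sys; from h import *
from scipy.spatial.transform import Rotation as R
s=manip.get_state(); M=R.from_quat(s['eef_rot']).as_matrix(); g=s['eef_pos']+M[:,0]*manip.hold_point_z
x,y,z,w=map(float,sys.argv[1:5]); w=np.radians(w)
T=np.stack([[0,0,-1],np.cross([np.cos(w),np.sin(w),0],[0,0,-1]),[np.cos(w),np.sin(w),0]],1)
print('t',s['time'],'grasp',g,'shift cm',M.T@(np.array([x,y,z])-g)*100,'turn deg',np.degrees(R.from_matrix(M.T@T).as_rotvec()),'gap',s['finger_gap'],'F',s['contact_force'])
E
python3 to.py .4915 .152 .17 -17
```

```text
time: 0.93
eef_pos: [0.1728, 0.6251, 0.4001]
eef_rot: [-0.022, 0.708, 0.016, 0.706]
contact_force: [-0.1, -0.9, 0.4]
finger_gap: 0.043
t 0.9333 grasp [0.1724 0.6239 0.2455] shift cm [  7.846  -48.7646  29.367 ] turn deg [20.0665 -0.095   0.4862] gap 0.04297294220072103 F [-0.081  -0.915   0.3524]
```

```bash
python3 -m pendant '[[0,0,0,7,0,0,0.5],[0,0,0,7,0,0,0.5],[0,0,0,6,0,0,0.5],[0,0,0,0,0,0,0.5]]'
python3 to.py .4915 .152 .17 -17
```

```text
time: 1.27
eef_pos: [0.1726, 0.6246, 0.3986]
eef_rot: [0.106, 0.699, -0.114, 0.698]
contact_force: [0.5, 0.6, -0.2]
finger_gap: 0.0424
t 1.2667 grasp [0.1721 0.6229 0.2439] shift cm [  7.7934 -34.8574  44.9104] turn deg [-0.9665 -0.0059  0.663 ] gap 0.04238385723686268 F [ 0.4564  0.561  -0.1598]
```

```bash
python3 -m pendant '[[0,-2.3,3,0,0,0,0.5],[0,-2.3,3,0,0,0,0.5],[0,-2.3,3,0,0,0,0.5],[0,-2.3,3,0,0,0,0.5],[0,-2.3,3,0,0,0,0.5],[0,-2.3,3,0,0,0,0.5],[0,-2.3,3,0,0,0,0.5],[0,-2.3,3,0,0,0,0.5],[0,-2.3,3,0,0,0,0.5],[0,-2.3,3,0,0,0,0.5]]'
python3 to.py .4915 .152 .17 -17
```

```text
time: 2.1
eef_pos: [0.3958, 0.3094, 0.3984]
eef_rot: [0.088, 0.702, -0.096, 0.7]
contact_force: [0.3, 2.0, 0.4]
finger_gap: 0.0428
t 2.1 grasp [0.395  0.3078 0.2437] shift cm [  7.4883 -12.4683  13.3693] turn deg [ 2.009  -0.1125  0.6566] gap 0.04281951869364598 F [0.3127 2.0072 0.4123]
```

```bash
python3 -m pendant '[[0.8,-2.3,2.6,0.5,0,0,0.5],[1.2,-2.3,2.6,0.5,0,0,0.5],[1.2,-2.3,2.6,0.5,0,0.2,0.5],[1.2,-2.3,2.3,0.5,0,0.2,0.5],[1.2,-2.3,2.3,0,0,0,0.5],[1.2,-1,1,0,0,0,0.5],[0.8,0,0,0,0,0,0.5]]'
python3 to.py .4915 .152 .17 -17
```

```text
time: 2.68
eef_pos: [0.4989, 0.1389, 0.3227]
eef_rot: [0.096, 0.699, -0.096, 0.702]
contact_force: [-0.5, 0.4, 0.0]
finger_gap: 0.0426
t 2.6833 grasp [0.4995 0.1387 0.168 ] shift cm [-0.2063  1.0667 -1.1271] turn deg [1.3834 0.2356 0.0256] gap 0.04259880563159128 F [-0.4621  0.3502  0.014 ]
```

```bash
python3 -m pendant '[[0,1,-1.1,1.3,0,0,0.5],[0,0,0,0,0,0,0.5],[0,0,0,0,0,0,0.5]]'
python3 to.py .4915 .152 .066 -17
python3 - <<'E'
from h import *
for c in ("side","top"):
    im,d=manip.camera(c); save(c+'1',im)
    x,y=(180,100) if c=='side' else (200,100)
    save(c+'1z',cv2.resize(im[y:y+150,x:x+200],None,fx=4,fy=4,interpolation=cv2.INTER_CUBIC))
E
```

```text
time: 2.93
eef_pos: [0.4904, 0.1508, 0.3201]
eef_rot: [0.101, 0.7, -0.103, 0.7]
contact_force: [0.1, 0.7, 0.7]
finger_gap: 0.0428
t 2.9333 grasp [0.4904 0.1504 0.1654] shift cm [9.9403 0.2054 0.0584] turn deg [0.3687 0.0322 0.138 ] gap 0.04281541081493369 F [0.1267 0.6556 0.7124]
```

View pics/side1.png

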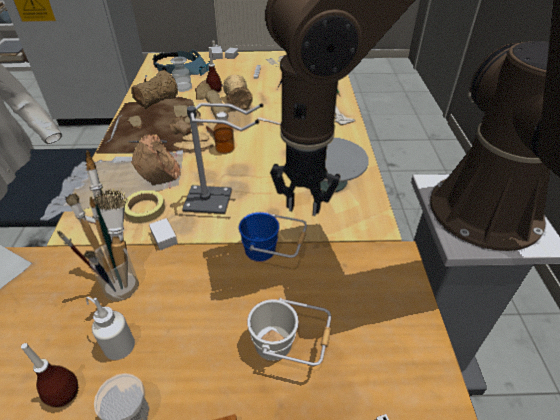

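View pics/top1.png

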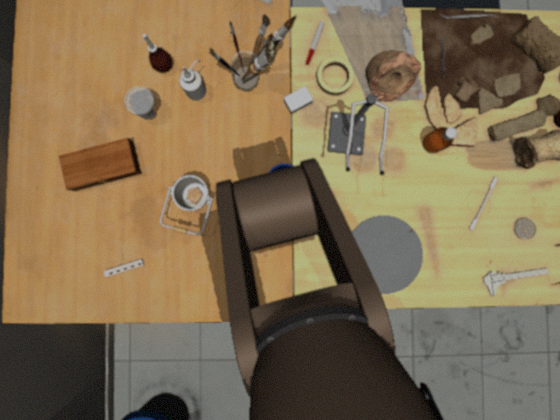

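The gripper is over the bail in the side view, with its fingertips near (280,190) and (318,208). The pail hasn't moved. Going down.

```bash
python3 -m pendant '[[1.5,0.2,0,0.3,0,0,0.5],[1.5,0,0,0,0,0,0.5],[1.5,0,0,0,0,0,0.5],[1.5,0,0,0,0,0,0.5],[1.2,0,0,0,0,0,0.5],[1,0,0,0,0,0,0.5],[0.6,0,0,0,0,0,0.5],[0.3,0,0,0,0,0,0.5],[0,0,0,0,0,0,0.5]]'
python3 to.py .4915 .152 .066 -17
python3 - <<'E'
from h import *
im,d=manip.camera('side')
x,y=(180,140)
save('side2z',cv2.resize(im[y:y+150,x:x+200],None,fx=4,fy=4,interpolation=cv2.INTER_CUBIC))
E
```

```text
time: 3.78
eef_pos: [0.4931, 0.156, 0.2294]
eef_rot: [0.1, 0.697, -0.099, 0.703]
contact_force: [0.2, 0.3, 0.2]
finger_gap: 0.0428
t 3.7833 grasp [0.4946 0.156  0.0747] shift cm [ 0.863  -0.4727 -0.1915] turn deg [ 0.8878  0.5202 -0.1507] gap 0.042843598708546274 F [0.2368 0.3419 0.1887]
```

View pics/side2z.png

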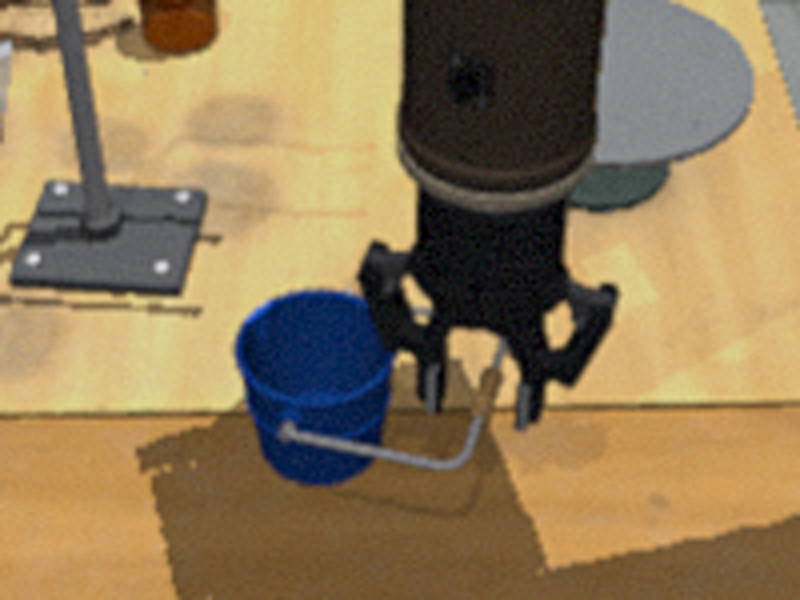

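```bash
python3 -m pendant '[[0.7,-0.35,-0.2,0.5,0.3,0,0.5],[0.2,0,0,0,0,0,0.5],[0,0,0,0,0,0,0.7],[0,0,0,0,0,0,0.9],[0,0,0,0,0,0,1],[0,0,0,0,0,0,1],[0,0,0,0,0,0,1],[0,0,0,0,0,0,1]]' 40
python3 to.py .4915 .152 .066 -17
python3 - <<'E'
from h import *
im,d=manip.camera('side')
x,y=(180,140)
save('side3z',cv2.resize(im[y:y+150,x:x+200],None,fx=4,fy=4,interpolation=cv2.INTER_CUBIC))
E
```

```text
time: 4.5
eef_pos: [0.4907, 0.153, 0.2219]
eef_rot: [0.104, 0.697, -0.101, 0.702]
contact_force: [0.1, -0.4, -1.1]
finger_gap: 0.0104
t 4.5 grasp [0.4918 0.1534 0.0672] shift cm [ 0.117  -0.1413  0.0065] turn deg [ 0.3349  0.3483 -0.2495] gap 0.010359573374099583 F [ 0.1011 -0.3846 -1.0694]
```

View pics/side3z.png

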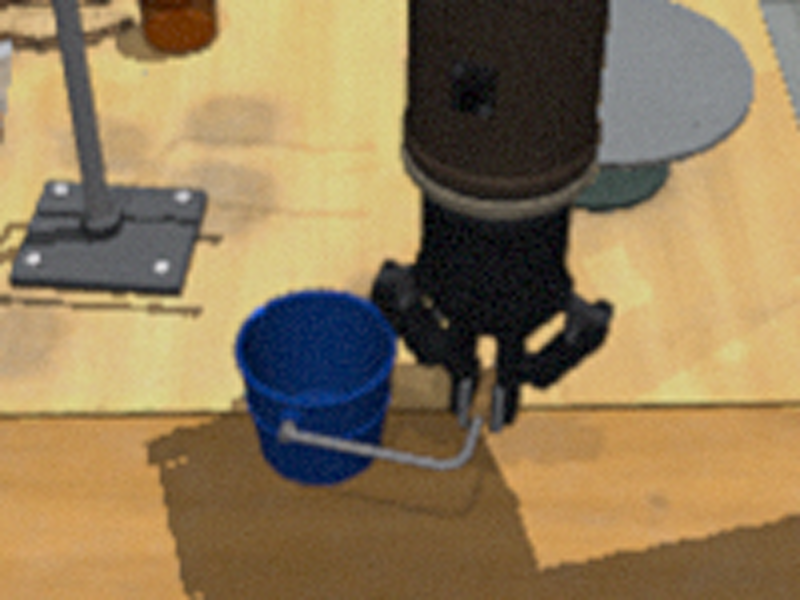

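```bash
cat > arc.py <<'E'
import sys; from h import *
from scipy.spatial.transform import Rotation as R
s=manip.get_state(); M=R.from_quat(s['eef_rot']).as_matrix(); g=s['eef_pos']+M[:,0]*manip.hold_point_z
w=np.radians(-17); X=np.array([np.cos(w),np.sin(w),0]); G0=np.array([.4918,.1534,.0672]); P=G0+.098*X
v=g-P; th=np.degrees(np.arctan2(v[2],-v@X)); Y=np.array([-X[1],X[0],0])
print('t',s['time'],'theta',th,'rad',np.hypot(v[2],v@X),'lat',v@Y,'F along X,Y,Z',s['contact_force']@X,s['contact_force']@Y,s['contact_force'][2],'gap',s['finger_gap'],'turn to down',np.degrees(R.from_matrix(M.T@np.stack([[0,0,-1],np.cross(X,[0,0,-1]),X],1)).as_rotvec()))
for a in map(float,sys.argv[1:]):
    a=np.radians(a); T=P+.098*(-np.cos(a)*X+np.array([0,0,np.sin(a)])); print(np.degrees(a),M.T@(T-g)*100)
E
python3 -m pendant '[[-1,0,0.05,0,0,0,1],[-1,0,0.15,0,0,0,1],[-1,0,0.25,0,0,0,1],[-0.95,0,0.35,0,0,0,1],[-0.9,0,0.45,0,0,0,1],[0,0,0,0,0,0,1]]'
python3 arc.py 30 36 42 48 54 60
```

```text
time: 5.05
eef_pos: [0.5044, 0.1492, 0.2771]
eef_rot: [0.104, 0.696, -0.101, 0.703]
contact_force: [0.4, -0.1, -0.7]
finger_gap: 0.0103
t 5.05 theta 33.53890312722262 rad 0.09985757472385273 lat 0.0006115120078124297 F along X,Y,Z 0.4332372727866773 0.029192504891137793 -0.6714102683793965 gap 0.010313934035311998 turn to down [ 0.3696  0.5627 -0.3454]
29.999999999999996 [ 0.6151 -0.0638 -0.1703]
36.0 [-0.2396 -0.0622  0.3968]
42.0 [-1.0304 -0.0617  1.0502]
48.00000000000001 [-1.7486 -0.062   1.7826]
54.0 [-2.3863 -0.0633  2.5861]
59.99999999999999 [-2.9365 -0.0655  3.4518]
```

```bash
python3 -m pendant '[[-0.2,0,0.4,0,0.3,-0.2,1],[-0.75,0,0.65,0,0,0,1],[-0.7,0,0.7,0,0,0,1],[-0.6,0,0.75,0,0,0,1],[0,0,0,0,0,0,1]]'
python3 arc.py 54 60 66 72 78 84 90
```

```text
time: 5.47
eef_pos: [0.5301, 0.1415, 0.3031]
eef_rot: [0.103, 0.698, -0.101, 0.701]
contact_force: [-1.0, -0.1, 3.0]
finger_gap: 0.0102
t 5.4667 theta 54.82774703185944 rad 0.09929042407511102 lat 0.00022702159568476393 F along X,Y,Z -0.9120351042711211 -0.3689662974750138 2.950691951979392 gap 0.010249908278452206 turn to down [ 0.3877  0.2528 -0.1485]
54.0 [ 0.1876 -0.0229 -0.0418]
59.99999999999999 [-0.3673 -0.0273  0.821 ]
66.0 [-0.8289 -0.0323  1.737 ]
72.0 [-1.1923 -0.0378  2.6962]
78.0 [-1.4534 -0.0438  3.6882]
84.0 [-1.6094 -0.0503  4.702 ]
90.0 [-1.6586 -0.0571  5.7266]
```

```bash
python3 -m pendant '[[-0.35,0,0.8,0,0,0,1],[-0.45,0,0.9,0,0,0,1],[-0.35,0,0.95,0,0,0,1],[-0.25,0,1,0,0,0,1],[0,0,0,0,0,0,1],[0,0,0,0,0,0,1]]'
python3 arc.py 72 78 84 90
```

```text
time: 5.97
eef_pos: [0.567, 0.1302, 0.3182]
eef_rot: [0.103, 0.699, -0.102, 0.7]
contact_force: [-1.1, 3.3, 7.4]
finger_gap: 0.0108
t 5.9667 theta 78.76390901758644 rad 0.09813240691669216 lat 8.046406115222797e-05 F along X,Y,Z -1.9897254153040782 2.852189601093129 7.354193298970799 gap 0.010844529996947554 turn to down [ 0.3137  0.0569 -0.1196]
72.0 [ 0.3037 -0.0026 -1.1166]
78.0 [ 0.0392 -0.0074 -0.1255]
84.0 [-0.1203 -0.0127  0.8878]
90.0 [-0.173  -0.0182  1.9122]
```

Run:
```python
from h import *
im,d=manip.camera('side')
x,y=(180,110)
save('side4z',cv2.resize(im[y:y+150,x:x+200],None,fx=4,fy=4,interpolation=cv2.INTER_CUBIC))
print(manip.get_state()['contact_force'])
```

```text
[-0.4603  0.645   4.0237]
```

View pics/side4z.png

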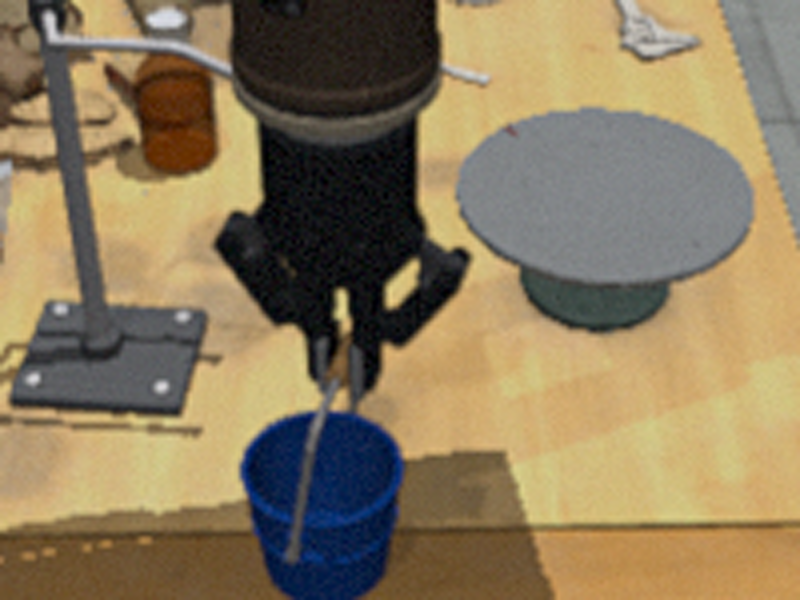

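The bail is nearly upright and the pail is still standing. I'll finish the swing.

```bash
python3 -m pendant '[[-0.18,0,0.9,0,0,0,1],[-0.1,0,0.8,0,0,0,1],[0,0,0.2,0,0,0,1],[0,0,0,0,0,0,1],[0,0,0,0,0,0,1]]' 60
python3 arc.py 90
python3 - <<'E'
from h import *
im,d=manip.camera('side')
x,y=(180,110)
save('side5z',cv2.resize(im[y:y+150,x:x+200],None,fx=4,fy=4,interpolation=cv2.INTER_CUBIC))
print(manip.get_state()['contact_force'])
E
```

```text
time: 6.43
eef_pos: [0.5852, 0.1244, 0.3194]
eef_rot: [0.103, 0.7, -0.102, 0.699]
contact_force: [0.6, 2.2, 6.3]
finger_gap: 0.0101
t 6.4333 theta 89.70629640903967 rad 0.0975085356552072 lat -0.00026752901859810317 F along X,Y,Z -0.025594581725636837 2.2874057126538494 6.287970613160332 gap 0.010089583932435916 turn to down [ 0.3007 -0.1003 -0.0528]
90.0 [-0.0493  0.0265  0.05  ]
[-0.6114  1.8354  0.8067]
```

View pics/side5z.png

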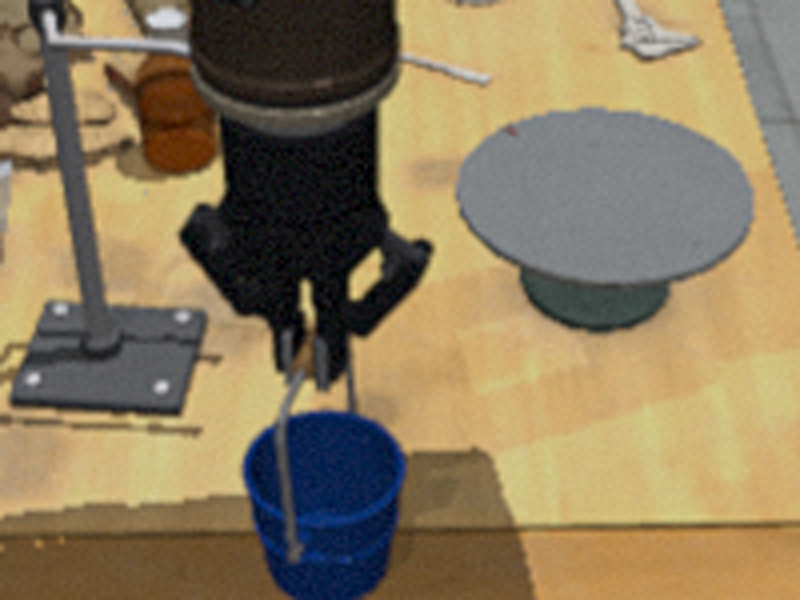

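Upright at about 90°, pail still on the bench. Lifting now.

```bash
python3 -m pendant '[[-0.5,0,0,0,0,0,1],[-1,0,0,0,0,0,1],[-1.5,0,0,0,0,0,1],[-1.7,0,0,0,0,0,1],[-1.7,0,0,0,0,0,1],[-1.7,0,0,0,0,0,1],[-1.7,0,0,0,0,0,1],[-1.5,0,0,0,0,0,1],[-1,0,0,0,0,0,1],[-0.4,0,0,0,0,0,1]]' 70
python3 to.py .5064 -.0295 .297 -6.7
```

```text
time: 7.32
eef_pos: [0.5809, 0.1242, 0.4539]
eef_rot: [0.101, 0.704, -0.103, 0.696]
contact_force: [1.1, -0.3, -5.8]
finger_gap: 0.0094
t 7.3167 grasp [0.5791 0.124  0.2993] shift cm [  0.328  -16.7866  -2.5708] turn deg [-9.9351 -0.6414  0.1988] gap 0.009419793278684536 F [ 1.1054 -0.2802 -5.7727]
```

```bash
python3 -m pendant '[[0,-0.5,-0.6,0,0,0,1],[0,-1,-0.8,0,0,0,1],[0,-1.5,-0.8,0,0,0,1],[0,-1.8,-0.8,0,0,0,1],[0,-1.8,-0.4,0,0,0,1],[0,-1.8,0,-1,0,0,1],[0,-1.8,0,-1.5,0,0,1],[0,-1.5,0,-1.5,0,0,1],[0,-1,0,-1,0,0,1],[0,-0.5,0,-0.5,0,0,1]]' 70
python3 to.py .5064 -.0295 .297 -6.7
```

```text
time: 8.15
eef_pos: [0.4973, 0.0001, 0.4476]
eef_rot: [0.065, 0.713, -0.068, 0.695]
contact_force: [0.1, 0.2, -5.0]
finger_gap: 0.0101
t 8.15 grasp [ 0.4932 -0.0002  0.293 ] shift cm [-0.4287 -2.6389  1.829 ] turn deg [-4.0364 -1.4746  0.3406] gap 0.010102221909424742 F [ 0.0738  0.1764 -5.0031]
```

```bash
python3 -m pendant '[[-0.2,-0.7,0,-1,-0.5,0.1,1],[-0.2,-0.8,0,-1,-0.5,0.1,1],[-0.1,-0.7,0,-1,-0.4,0.1,1],[0,-0.3,0,-1,0,0,1],[0,-0.1,0,0,0,0,1],[0,0,0,0,0,0,1],[0,0,0,0,0,0,1]]' 70
python3 to.py .5064 -.0295 .297 -6.7
python3 to.py .6157 -.0423 .297 -6.7
python3 - <<'E'
from h import *
for c in ("side","top"):
    im,d=manip.camera(c); save(c+'6',im)
    x,y=(170,60) if c=='side' else (250,80)
    save(c+'6z',cv2.resize(im[y:y+150,x:x+200],None,fx=4,fy=4,interpolation=cv2.INTER_CUBIC))
E
```

```text
time: 8.73
eef_pos: [0.4866, -0.0281, 0.4484]
eef_rot: [0.042, 0.709, -0.042, 0.703]
contact_force: [-0.3, 0.0, -5.2]
finger_gap: 0.0094
t 8.7333 grasp [ 0.4852 -0.0281  0.2937] shift cm [-0.3474  0.108   2.1212] turn deg [-0.0903 -0.5253  0.0625] gap 0.009432458204320926 F [-0.2852  0.0301 -5.2456]
t 8.7333 grasp [ 0.4852 -0.0281  0.2937] shift cm [-0.4483  0.1293 13.1254] turn deg [-0.0903 -0.5253  0.0625] gap 0.009432458204320926 F [-0.2852  0.0301 -5.2456]
```

View pics/side6z.png

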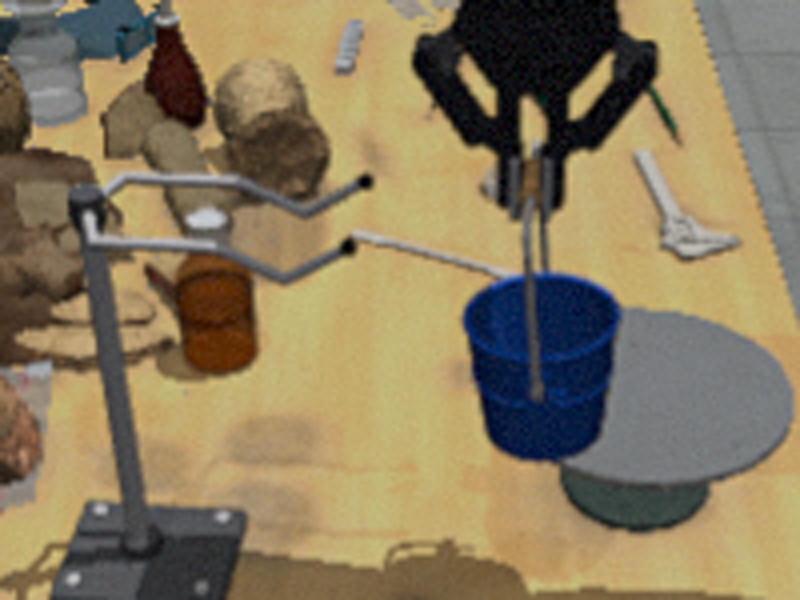

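View pics/top6z.png

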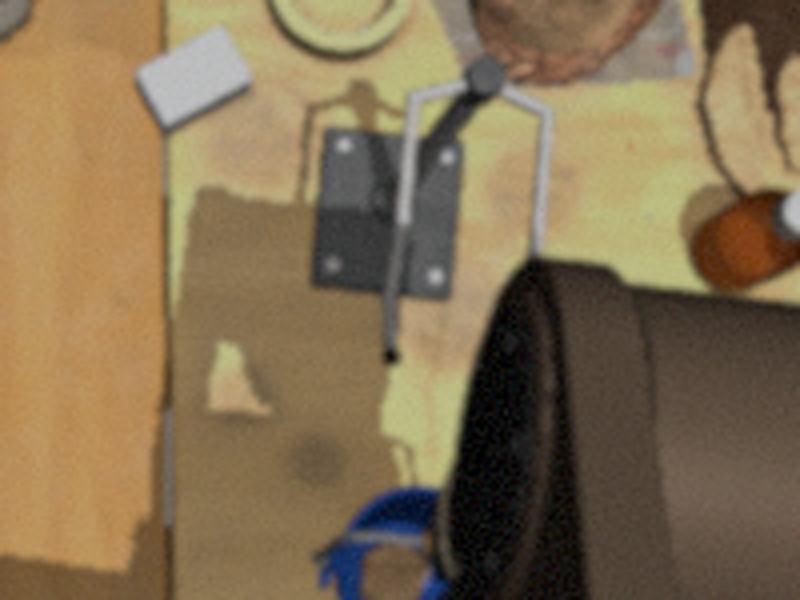

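Run:
```python
from h import *
C,d=ray('side',((532.5)/4-.5+170,(183.5)/4-.5+60)); l=(-.0281-C[1])/d[1]; print(C+l*d)
g=np.array([.4852,-.0281,.2937]); print((proj('side',g)-[169.5,59.5])*4)
```

```text
[ 0.4828 -0.0281  0.2941]
[528.0077 184.1514]
```

The pail hangs plumb, with the bar at (532,183) in the side crop, level with and above the tips at (348,246) and (366,181). Advancing to the tips.

```bash
python3 -m pendant '[[-0.4,0.1,0.5,0,-0.4,0,1],[-0.2,0,0.9,0,0,0,1],[0,0,1.2,0,0,0,1],[0,0,1.2,0,0,0,1],[0,0,1.2,0,0,0,1],[0,0,0.8,0,0,0,1],[0,0,0.4,0,0,0,1],[0,0,0,0,0,0,1]]' 70
python3 to.py .6157 -.0423 .3 -6.7
```

```text
time: 9.5
eef_pos: [0.5572, -0.0338, 0.4553]
eef_rot: [0.041, 0.705, -0.042, 0.707]
contact_force: [-0.1, 0.1, -5.1]
finger_gap: 0.0096
t 9.5 grasp [ 0.5575 -0.0339  0.3006] shift cm [ 0.0696 -0.1487  5.8812] turn deg [-0.0207  0.1042  0.0509] gap 0.009610955606135731 F [-0.1143  0.1248 -5.138 ]
```

```bash
python3 -m pendant '[[0,-0.1,0.5,0,0,0,1],[0,-0.05,0.9,0,0,0,1],[0,0,1,0,0,0,1],[0,0,1,0,0,0,1],[0,0,0.9,0,0,0,1],[0,0,0.6,0,0,0,1],[0,0,0.3,0,0,0,1],[0,0,0,0,0,0,1]]' 70
python3 to.py .6157 -.0423 .3 -6.7
python3 - <<'E'
from h import *
for c in ("side",):
    im,d=manip.camera(c); save(c+'7',im)
    x,y=(170,60) if c=='side' else (250,80)
    save(c+'7z',cv2.resize(im[y:y+150,x:x+200],None,fx=4,fy=4,interpolation=cv2.INTER_CUBIC))
E
```

```text
time: 10.17
eef_pos: [0.6141, -0.0422, 0.4547]
eef_rot: [0.041, 0.706, -0.042, 0.706]
contact_force: [0.2, 0.0, -5.9]
finger_gap: 0.0096
t 10.1667 grasp [ 0.6141 -0.0423  0.3   ] shift cm [0.0015 0.0205 0.1549] turn deg [-0.0252  0.0318  0.0536] gap 0.009553054249437374 F [ 0.1743  0.0357 -5.9389]
```

View pics/side7z.png

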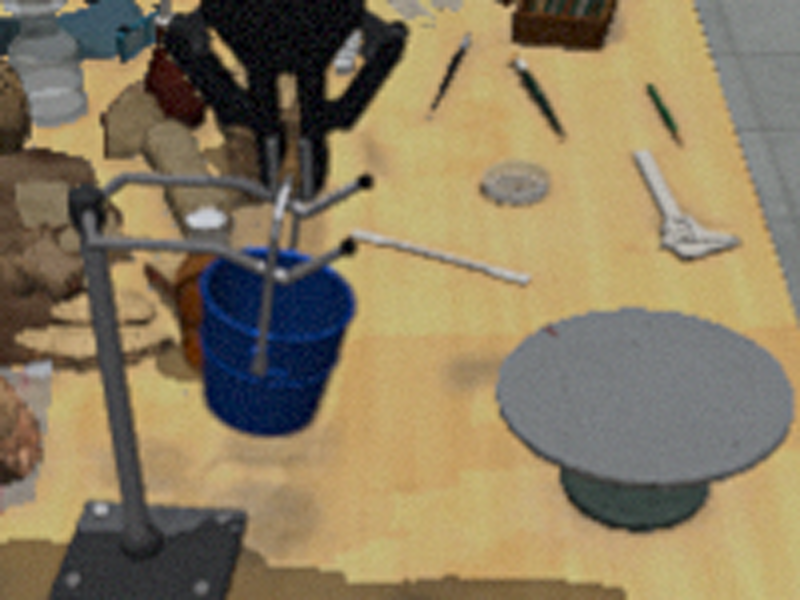

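The prongs are now inside the bail and the pail is swaying slightly. I'll let it settle, then lower it.

```bash
python3 -m pendant '[[0,0,0.15,0,0,0,1],[0,0,0,0,0,0,1],[0,0,0,0,0,0,1],[0,0,0,0,0,0,1],[0.4,0,0,0,0,0,1],[0.7,0,0,0,0,0,1],[0.7,0,0,0,0,0,1],[0.6,0,0,0,0,0,1],[0.4,0,0,0,0,0,1],[0,0,0,0,0,0,1]]' 70
python3 to.py .6157 -.0423 .256 -6.7
```

```text
time: 11.05
eef_pos: [0.6136, -0.042, 0.4235]
eef_rot: [0.041, 0.706, -0.042, 0.706]
contact_force: [1.1, -0.3, -6.0]
finger_gap: 0.0097
t 11.05 grasp [ 0.6134 -0.0422  0.2688] shift cm [1.2782 0.0145 0.2282] turn deg [-0.0173 -0.057   0.0525] gap 0.00970533397043626 F [ 1.0873 -0.2591 -6.0305]
```

```bash
python3 -m pendant '[[0.3,0,0.2,0,0,0,1],[0.3,0,0,0,0,0,1],[0.2,0,0,0,0,0,1],[0.2,0,0,0,0,0,1],[0.15,0,0,0,0,0,1],[0,0,0,0,0,0,1]]' 70
python3 to.py .6157 -.0423 .256 -6.7
python3 - <<'E'
from h import *
for c in ("side",):
    im,d=manip.camera(c); save(c+'8',im)
    x,y=(170,60) if c=='side' else (250,80)
    save(c+'8z',cv2.resize(im[y:y+150,x:x+200],None,fx=4,fy=4,interpolation=cv2.INTER_CUBIC))
E
```

```text
time: 11.55
eef_pos: [0.6163, -0.0424, 0.4113]
eef_rot: [0.041, 0.706, -0.042, 0.706]
contact_force: [-0.6, 0.2, -3.2]
finger_gap: 0.0099
t 11.55 grasp [ 0.6163 -0.0425  0.2566] shift cm [ 0.056   0.0136 -0.0596] turn deg [-0.018   0.003   0.0525] gap 0.009894356077022702 F [-0.5607  0.2    -3.2343]
```

View pics/side8z.png

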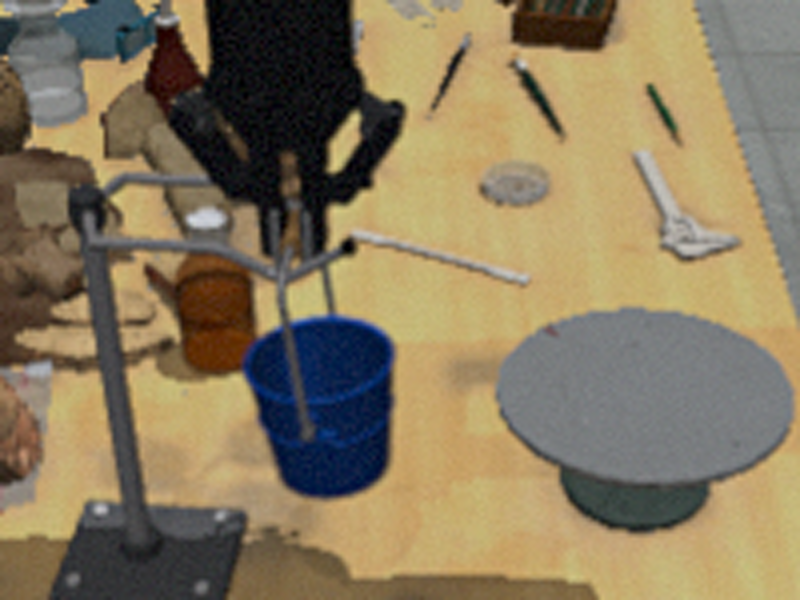

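```bash
python3 -m pendant '[[0.15,0,0,0,0,0,1],[0,0,0,0,0,0,1],[0,0,0,0,0,0,1],[0,0,0,0,0,0,1],[0,0,0,0,0,0,1],[0,0,0,0,0,0,1],[0,0,0,0,0,0,1],[0,0,0,0,0,0,1],[0,0,0,0,0,0,1],[0,0,0,0,0,0,1]]'
python3 to.py .6157 -.0423 .256 -6.7
python3 -m pendant '[[0,0,0,0,0,0,1],[0,0,0,0,0,0,1],[0,0,0,0,0,0,1],[0,0,0,0,0,0,1],[0,0,0,0,0,0,1],[0,0,0,0,0,0,1],[0,0,0,0,0,0,1],[0,0,0,0,0,0,1],[0,0,0,0,0,0,1],[0,0,0,0,0,0,1]]'
python3 to.py .6157 -.0423 .256 -6.7
python3 - <<'E'
from h import *
for c in ("side",):
    im,d=manip.camera(c); save(c+'9',im)
    x,y=(170,60) if c=='side' else (250,80)
    save(c+'9z',cv2.resize(im[y:y+150,x:x+200],None,fx=4,fy=4,interpolation=cv2.INTER_CUBIC))
E
```

```text
time: 12.43
eef_pos: [0.6163, -0.0424, 0.4112]
eef_rot: [0.041, 0.705, -0.042, 0.706]
contact_force: [-0.8, 0.0, -1.6]
finger_gap: 0.0095
t 12.4333 grasp [ 0.6165 -0.0425  0.2565] shift cm [ 0.0464  0.0134 -0.0832] turn deg [-0.0174  0.0948  0.0513] gap 0.009509778079759904 F [-0.8437  0.0142 -1.6124]
time: 13.27
eef_pos: [0.6163, -0.0424, 0.4112]
eef_rot: [0.041, 0.705, -0.042, 0.706]
contact_force: [-0.1, 0.1, -2.2]
finger_gap: 0.0098
t 13.2667 grasp [ 0.6165 -0.0425  0.2565] shift cm [ 0.0514  0.0126 -0.0846] turn deg [-0.0201  0.0977  0.0495] gap 0.009767317852945191 F [-0.0956  0.0948 -2.2351]
```

View pics/side9z.png

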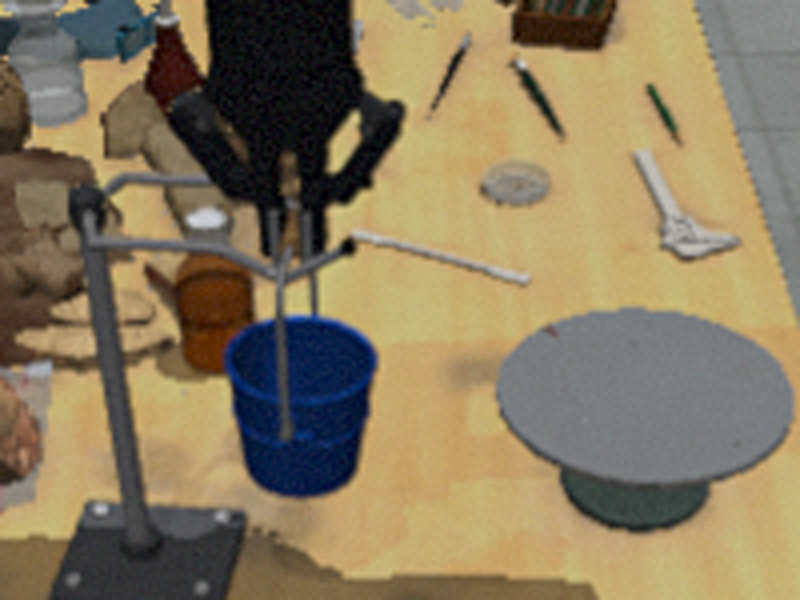

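```bash
python3 -m pendant '[[0.3,0,0,0,0,0,1],[0.2,0,0,0,0,0,1],[0,0,0,0,0,0,1],[0,0,0,0,0,0,1]]'
python3 to.py .6157 -.0423 .256 -6.7
```

```text
time: 13.65
eef_pos: [0.6161, -0.0423, 0.4116]
eef_rot: [0.041, 0.704, -0.042, 0.708]
contact_force: [0.2, 0.3, -4.3]
finger_gap: 0.0093
t 13.65 grasp [ 0.6171 -0.0426  0.2569] shift cm [ 0.0848  0.0144 -0.1415] turn deg [-0.0136  0.3551  0.0577] gap 0.009310275226023535 F [ 0.1933  0.3433 -4.3114]
```

```bash
python3 -m pendant '[[0.4,0,0,0,0.3,0,1],[0.5,0,0,0,0,0,1]]'
python3 to.py .6157 -.0423 .256 -6.7
```

```text
time: 13.82
eef_pos: [0.6169, -0.0424, 0.4091]
eef_rot: [0.041, 0.703, -0.042, 0.709]
contact_force: [-40.4, 4.4, 101.2]
finger_gap: 0.0098
t 13.8167 grasp [ 0.618  -0.0427  0.2544] shift cm [-0.158   0.0142 -0.2353] turn deg [-0.0088  0.4352  0.062 ] gap 0.009815094021959783 F [-40.3749   4.4253 101.2248]
```

That pressed the bar hard onto the prongs, so it is fully seated. Backing off.

```bash
python3 -m pendant '[[-0.15,0,-0.1,0,0,0,1]]'
python3 -m pendant '[[-0.05,0,-0.05,0,0,0,1]]'
python3 to.py .6157 -.0423 .256 -6.7
```

```text
time: 13.9
eef_pos: [0.6158, -0.0422, 0.4123]
eef_rot: [0.041, 0.703, -0.042, 0.709]
contact_force: [0.6, 0.3, -6.3]
finger_gap: 0.0095
time: 13.98
eef_pos: [0.6153, -0.0422, 0.4136]
eef_rot: [0.041, 0.702, -0.042, 0.71]
contact_force: [-0.4, 0.5, -5.1]
finger_gap: 0.0095
t 13.9833 grasp [ 0.6169 -0.0426  0.259 ] shift cm [ 0.2939  0.0111 -0.1292] turn deg [-0.0043  0.6047  0.0617] gap 0.009524000355407708 F [-0.4416  0.4519 -5.0769]
```

```bash
python3 -m pendant '[[0.15,0,-0.1,0,0.3,0,1],[0,0,0,0,0,0,1]]' 20
python3 to.py .6157 -.0423 .256 -6.7
python3 -m pendant '[[0,0,0,0,0,0,0.85],[0,0,0,0,0,0,0.75],[0,0,0,0,0,0,0.65],[0,0,0,0,0,0,0.6],[0,0,0,0,0,0,0.6],[0,0,0,0,0,0,0.6],[0,0,0,0,0,0,0.6],[0,0,0,0,0,0,0.6]]'
python3 to.py .6157 -.0423 .256 -6.7
python3 - <<'E'
from h import *
for c in ("side",):
    im,d=manip.camera(c); save(c+'10',im)
    x,y=(170,60) if c=='side' else (250,80)
    save(c+'10z',cv2.resize(im[y:y+150,x:x+200],None,fx=4,fy=4,interpolation=cv2.INTER_CUBIC))
E
```

```text
time: 14.15
eef_pos: [0.6144, -0.0421, 0.4117]
eef_rot: [0.041, 0.704, -0.042, 0.708]
contact_force: [0.5, -0.0, -1.5]
finger_gap: 0.0099
t 14.15 grasp [ 0.6153 -0.0423  0.257 ] shift cm [0.1044 0.0098 0.0423] turn deg [-0.0033  0.3172  0.0631] gap 0.00986538396766265 F [ 0.5303 -0.0255 -1.5267]
time: 14.82
eef_pos: [0.6149, -0.0422, 0.4096]
eef_rot: [0.041, 0.705, -0.042, 0.707]
contact_force: [0.5, 0.7, 0.6]
finger_gap: 0.0342
t 14.8167 grasp [ 0.6154 -0.0424  0.2549] shift cm [-0.1058  0.0125  0.0255] turn deg [-0.0042  0.1931  0.0634] gap 0.03423156263729572 F [0.4791 0.7239 0.5721]
```

View pics/side10z.png

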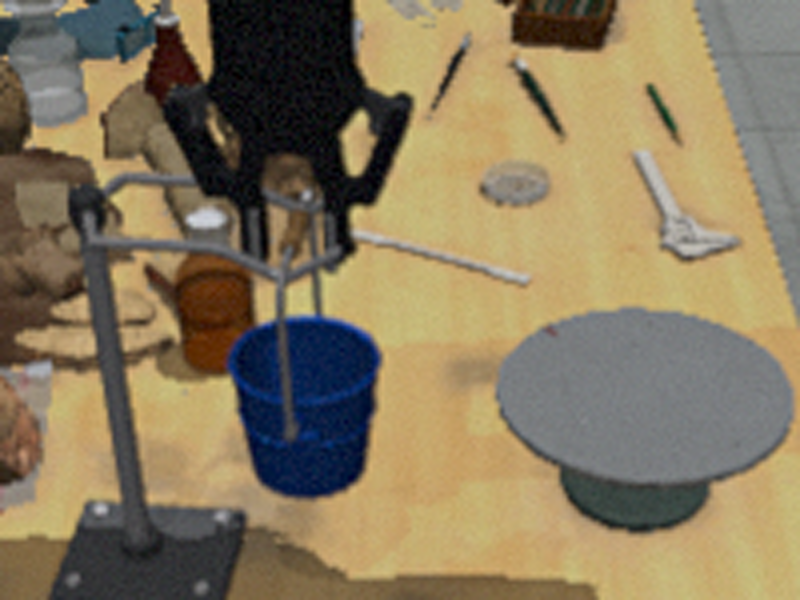

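The bail lies in both valleys, near prong at (283,275) and far prong at (310,200), and is free of the pads. Withdrawing straight up.

```bash
python3 -m pendant '[[-0.6,0,0,0,0,0,0.6],[-1,0,0,0,0,0,0.6],[-1.5,0,0,0,0,0,0.6],[-2,0,0,0,0,0,0.6],[-2,0,0,0,0,0,0.6],[-2,0,0,0,0,0,0.6],[-2,0,0,0,0,0,0.6],[-1.5,0,0,0,0,0,0.6],[-0.5,0,0,0,0,0,0.6],[0,0,0,0,0,0,0.6]]'
python3 -m pendant '[[0,0,0,0,0,0,0.6],[0,0,0,0,0,0,0.6],[0,0,0,0,0,0,0.6],[0,0,0,0,0,0,0.6],[0,0,0,0,0,0,0.6],[0,0,0,0,0,0,0.6],[0,0,0,0,0,0,0.6],[0,0,0,0,0,0,0.6],[0,0,0,0,0,0,0.6],[0,0,0,0,0,0,0.6]]'
python3 - <<'E'
from h import *
for c in ("side","top"):
    im,d=manip.camera(c); save(c+'11',im)
    x,y=(170,60) if c=='side' else (250,80)
    save(c+'11z',cv2.resize(im[y:y+150,x:x+200],None,fx=4,fy=4,interpolation=cv2.INTER_CUBIC))
E
```

```text
time: 15.7
eef_pos: [0.6134, -0.0418, 0.5543]
eef_rot: [0.041, 0.704, -0.042, 0.708]
contact_force: [0.1, 0.1, 0.6]
finger_gap: 0.0341
time: 16.53
eef_pos: [0.6128, -0.0418, 0.5499]
eef_rot: [0.041, 0.706, -0.042, 0.706]
contact_force: [0.1, -0.5, -0.4]
finger_gap: 0.0339
```

View pics/side11z.png

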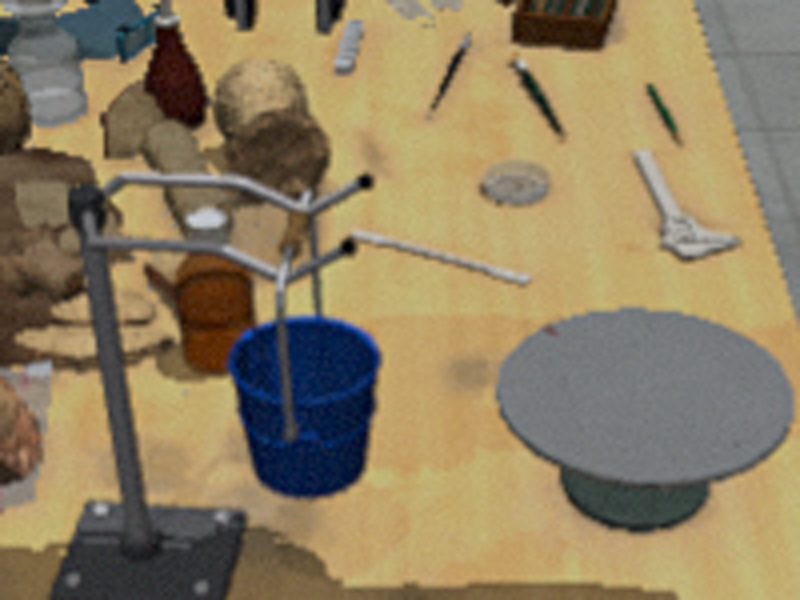

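View pics/side11.png

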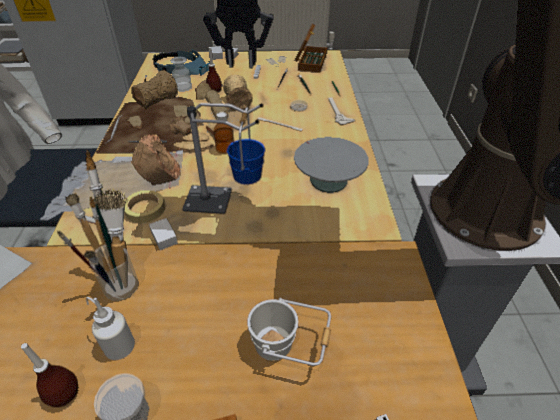

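The bail rests across both prongs, at (283,275) and (308,203) in the crop. The pail is still, the gripper is well clear, and the white pail stands where it did, at (273,330). Handing in.

```bash
python3 -c "
from cell import manip
print(manip.job_done())"
```

```text
the job is handed in; nothing more can be done
None
```

The blue pail is hanging from the stand by its bail, which lies across both prongs with the sleeve between them. I handed the job in at about 16.6 s.

- **How it went:** I gripped the sleeve and swung the bail to about 90° while the pail stood on the bench. I then lifted the pail by the bail, brought it in from the open front over the prong tips, lowered it, let go and withdrew straight up.
- **Final pictures:** both bare wires sit in the prong valleys. The pail had not moved between a picture taken at release and one about 1.7 s later.
- **Clearance:** the gripper is about 14 cm above the bail, and the contact force reads near zero.
- **White pail:** it looks unmoved in the pictures. I judged this by eye and did not measure it.
- **What went wrong:** while seating the bar I pushed down too far. The force reading at the end of that move was about 101 N upward and 40 N sideways, roughly 109 N in all against the 120 N wrist limit. I backed off at once and released with the load nearly off. Readings come only at the end of each move, so I can't rule out a higher peak within that one. The push went through the gripped bar into the prongs. I saw no sign of the gripper's body touching anything, but I did not check that separately.

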